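# Stand the tall flipper bracket on the setting plate

## Robot

A 6-joint arm with a two-finger parallel gripper is mounted at the origin on the work surface. World frame = base frame: x ahead of the robot, y to its left, z up, the work surface at z = 0. Lengths are in m, angles in rad, forces in N, time in s.
With the tool pointing down it reaches from about 0.25 to 0.725 m from the base axis. Payload 4 kg.
Tool frame: the origin (TCP) lies midway between the tips of the shut fingers; the grasp point (between the pads) lies grip_point_offset behind it (grip_point_offset is the distance from the TCP to the grasp point, in m); z points along the fingers, y is the line along which they close (so a half turn about z gives the same grasp; the last joint's range is limited). The gripper opens to 85 mm and grips with 20 to 120 N. Pads are 22 mm wide; open, the fingers measure 114 mm over their backs; the gripper's body (76 mm by 85 mm) begins 54 mm behind the grasp point. The pads swing forward as they close: fully open they stand 13 mm farther back than shut.
Start: joints at [1.125, 0.241, 0.005, 1.335, 0, 1.571], TCP at [0.216, 0.451, 0.231] pointing down, gripper open.
Joint ranges: [-2.72, 2.72], [-1.05, 1.87], [-1.09, 1.28], [-1.99, 2.15], [-1.42, 1.44], [-3.14, 3.14]. Speed limits (rad/s): [2.79, 2.79, 3.14, 3.14, 3.14, 3.14].

## Interface

Orientations are given as a unit quaternion [x, y, z, w].
In Python, from workcell import * gives the robot as it stands. The module is installed in compiled form; this text tells all that it offers.
- The arm moves only by the tool arm_command, never from a script. Its arguments are lists of equal length, an entry for each row: "slide": the shift along the tool's x, y, z in cm, a list of three; "spin": the turn about the tool's z in degrees. A call has exactly 5 rows; each row is the pose to reach, as a shift and turn from the pose commanded when the call began, along the tool's axes at that moment; what a row does not reach only later rows make up. A row lasts 1/8 s, in which the tool goes at most 62.5 mm and 10.7 degrees, less where a joint would pass 70% of its speed; a pose out of reach is approached as far as the arm can. A call with a gripper value outside its range is refused whole. "jaw" is the finger opening in cm, from 0 to 8.54, set as the call begins (left out, the last holds). The fingers move at their own pace and stop on an object; the grip force is fixed at half the most. Time passes only in rows, so rows that repeat a pose let the fingers close, or fill a call up. It gives the time, the measured TCP pose, the force, the opening and the grip force at its end, in the units of the state.
- get_obs(): the state, without advancing time (a new reading comes with each control period).
- camera(name): name is "side" or "top"; returns a dict with "pixels" (384x512x3 uint8, red, green, blue), "range_z" (384x512 float32, m along the optical axis (not along the pixel's ray), 0 where there is no reading), "intrinsics" (3x3 intrinsics, pixels), "rvec" (rotation vector, rad) and "tvec" (3), from world to camera coordinates, as OpenCV has them. Camera axes: x right, y down, z forward; pixel columns grow to the right and rows downward; lengths in m; the calibration is good to about 2 mm. A picture is of the moment at which its call begins.
- job_done(): hands the job in; it is judged then, once.
Trained networks look in a picture, given as the dict that the camera call returned (one of the last four; its "shot" number tells which), for a name from the list of things; names that differ only in an ending like _2 or _b are one class to them, and where a whole thing is asked for, a point or a joint stands for the part that bears it (a point fixed in the world has none). Each returns a list of dicts, best first, with "confidence" (0 to 1); they miss things now and then, are a little off and sometimes report something else, mostly with a low value. They report only what shows in the picture. A call takes as long as a camera call. They do not tell look-alikes from the thing itself.
- recognise(picture, thing): "centre" ([column, row] in pixels, amid what is visible of it).
- landmark_of(picture, thing): "centre" ([column, row] in pixels: a listed point, or the origin of a listed thing).
The state is a dict: "clock": time; "joint_pos": joint angles; "joint_vel": joint speeds; "tau": joint torques, N m; "eef_pos": TCP position; "tool_rot": TCP orientation; "ft_force": force on the tool from outside, world axes, zero at the start; "ft_torque": the same for the moment, N m; "grip_width": finger opening in m; "grasp_force": force on a finger pad.
Only numpy, scipy, OpenCV 4.12 (cv2) and the standard library are available. Lean on these libraries where they do the work, as an engineer would, in place of code of your own. Each camera call takes 0.05 s, during which the arm holds its last target. There are 200 camera calls.

## Task

Two cast flipper brackets lean in their cradles: take the taller one, bring it upright and set it down (do not drop it) on its round foot in the middle of the round steel plate. Let go without touching it again and watch it for two seconds to see that it stands without wobble. Leave the shorter bracket as it rests in its cradle.

Things in the scene. Friction and masses are not known exactly. Their poses are not given: they have to be found in the camera images.
- tall_bracket: Taller of two bare cast aluminium brackets, 150 mm long, 0.17 to 0.31 kg. Origin: centre of its foot's underside; z runs from foot to top. Foot: disc 42 mm dia, 12 mm thick. Above it a web, 25 (x) by 22 mm (y), flat sides on +y and -y: grip it across these. Top rounded, with cross hole. Lug on -x, 15 mm out, 35 to 55 mm above the foot. Balance point 70 mm up. Starts leaning in cradle_a.
- cradle_a: Grey cradle fixed to the cart, holding the tall bracket foot down towards the robot, top away from it, z axis 40 deg above level, flat sides upright, lug on top. Origin: on the cart under its middle; x level, towards the bracket's top. Its rest ends 90 mm from the foot's underside (16 mm wide from 55 on; 10 mm rails before that): the web beyond is free all round. The bracket lifts straight up out.
- short_bracket: The shorter bracket, 100 mm long, otherwise the same casting with the same origin and axes, leaning in a like cradle. Stays where it is. The two cradles may be either way round, left or right.
- plate: Round dark steel setting plate, 110 mm in diameter, 12 mm thick, fixed to the cart between the two cradles and a little farther out. Origin: centre of its underside, on the cart top; z up, top face 12 mm above the origin.
Not all that is in view belongs to the job. What is shaped like the tall_bracket but blue is not meant. There is more than one size of the plate; the one meant has the size given above.

How it is judged:
On the way:
1. the tall bracket stands free and still on its foot in the middle of the plate, untouched, for one second (horizontal distance between tall_bracket and plate below 0.022 m and z of tall_bracket in the frame of plate between 0.008 and 0.017 m and angle between tall_bracket's own z axis and vertical below 0.1 rad and linear speed of tall_bracket below 0.02 m/s and angular speed of tall_bracket below 0.15 rad/s and contact force between the fingers and tall_bracket below 0.1 N), for 1 s.
At the end, for the whole second after the job is handed in: The tall bracket stands on its foot on the round plate, foot centre within 22 mm of the plate's centre, within 0.1 rad (about 6 degrees) of upright, at rest and not touched by the fingers; the short bracket is still in its cradle (all of step 1 and distance of short_bracket from where it was at the start of the episode below 0.015 m).
It fails at once if the short bracket is moved more than 15 mm (distance of short_bracket from where it was at the start of the episode above 0.015 m).
It fails at once if the tall bracket is dropped or topples (moves faster than 0.4 m/s while not held) (linear speed of tall_bracket above 0.4 m/s and contact force between the fingers and tall_bracket below 0.1 N).
It also fails if it takes over 42 s, if anything falls off the work surface, if the arm or the gripper's body presses on something with over 40 N, if the wrist force passes 120 N, or if a joint passes its speed limit or range.

## Working session

There is one attempt and no reset: what is moved stays moved. The work goes in short steps, Python scripts to look and compute and a tool call to move; the robot and the scene stay as the last step left them, time stands still between calls to the robot, and variables do not carry over. Pictures are saved under pics/ and viewed, at most 10 in all, crops included, and the job is handed in when it is done.

Besides the shell and the picture viewer there is one more tool, called after "Emit:" as name(argument=value, ...) on one line, values as JSON. arm_command: Moves the arm, as the interface text tells. Its arguments: {"type":"object","properties":{"slide":{"type":"array","items":{"type":"array","items":{"type":"number"}}},"spin":{"type":"array","items":{"type":"number"}},"jaw":{"type":"number"}},"required":["slide","spin"]}

```bash
mkdir -p pics; cat > h.py <<'E'
from workcell import *
import numpy as np, cv2
from scipy.spatial.transform import Rotation as R
def shot(n):
    c=camera(n); return c
def save(c,f,box=None,s=1):
    im=c["pixels"][:,:,::-1]
    if box: im=im[box[1]:box[3],box[0]:box[2]]
    cv2.imwrite("pics/"+f,cv2.resize(im,None,fx=s,fy=s,interpolation=cv2.INTER_CUBIC))
def cloud(c):
    K=c["intrinsics"];z=c["range_z"];v,u=np.indices(z.shape)
    p=np.stack([(u-K[0,2])/K[0,0]*z,(v-K[1,2])/K[1,1]*z,z],-1)
    Rm=cv2.Rodrigues(np.array(c["rvec"],float))[0]
    w=(p-np.array(c["tvec"]).ravel())@Rm
    w[z==0]=np.nan
    return w
def onz(c,px,h):
    K=c["intrinsics"];Rm=cv2.Rodrigues(np.array(c["rvec"],float))[0]
    d=Rm.T@np.linalg.inv(K)@[px[0],px[1],1]; o=-Rm.T@np.array(c["tvec"]).ravel()
    return o+d*(h-o[2])/d[2]
E
python3 - <<'E'
from h import *
np.set_printoptions(precision=3,suppress=True)
o=get_obs();print(o["clock"],o["eef_pos"],o["tool_rot"],o["grip_width"])
try: print(grip_point_offset)
except Exception as e: print(e)
for n in("top","side"):
    c=shot(n);save(c,n+"0.png",s=1.5);w=cloud(c)
    np.savez(n+"0.npz",w=w,px=c["pixels"])
    for t in("tall_bracket","short_bracket","plate","cradle_a"):
        for f in(recognise,landmark_of):
            for d in f(c,t)[:4]:
                u,v=np.round(d["centre"]).astype(int)
                print(n,t,f.__name__,d["centre"],round(d["confidence"],2),w[v,u])
E
```

```text
0.0 [0.215 0.451 0.23 ] [ 0.221  0.975 -0.001 -0.   ] 0.0853193321029429
0.0187
top tall_bracket call [375.4, 158.5] 0.91 [ 0.524 -0.25   0.091]
top tall_bracket call [296.7, 194.3] 0.86 [ 0.451 -0.097  0.029]
top tall_bracket call [286.7, 221.7] 0.63 [ 0.39  -0.078  0.002]
top tall_bracket call [367.9, 186.1] 0.59 [ 0.469 -0.244  0.059]
top short_bracket call [118.4, 176.4] 0.79 [0.479 0.277 0.082]
top short_bracket call [125.3, 192.1] 0.86 [0.448 0.269 0.054]
top plate call [127.6, 276.0] 0.73 [0.268 0.266 0.019]
top plate call [233.6, 111.1] 0.72 [0.637 0.045 0.01 ]
top plate call [231.8, 113.8] 0.77 [0.629 0.049 0.012]
top plate call [132.1, 274.7] 0.66 [0.27  0.258 0.018]
top cradle_a call [359.0, 153.5] 0.76 [ 0.544 -0.236  0.009]
top cradle_a call [363.6, 155.4] 0.86 [ 0.535 -0.236  0.054]
side tall_bracket call [220.9, 114.8] 0.75 [ 0.531 -0.242  0.083]
side tall_bracket call [244.0, 179.5] 0.7 [ 0.453 -0.085  0.029]
side tall_bracket call [268.5, 189.7] 0.96 [ 0.397 -0.074  0.017]
side tall_bracket call [244.2, 134.3] 0.58 [ 0.475 -0.243  0.031]
side tall_bracket call [218.0, 334.7] 0.31 [0.443 0.286 0.052]
side short_bracket call [198.7, 325.9] 0.75 [nan nan nan]
side short_bracket call [220.3, 335.7] 0.91 [0.439 0.288 0.053]
side plate call [320.7, 343.5] 0.81 [0.274 0.263 0.017]
side plate call [146.8, 222.7] 0.66 [0.638 0.051 0.01 ]
side plate call [318.6, 347.8] 0.96 [0.277 0.269 0.016]
side plate call [150.5, 224.6] 0.83 [0.63  0.057 0.012]
side cradle_a call [214.4, 139.5] 0.92 [ 0.55  -0.232  0.01 ]
side cradle_a call [216.7, 140.1] 0.84 [ 0.543 -0.235  0.009]
```

View pics/top0.png

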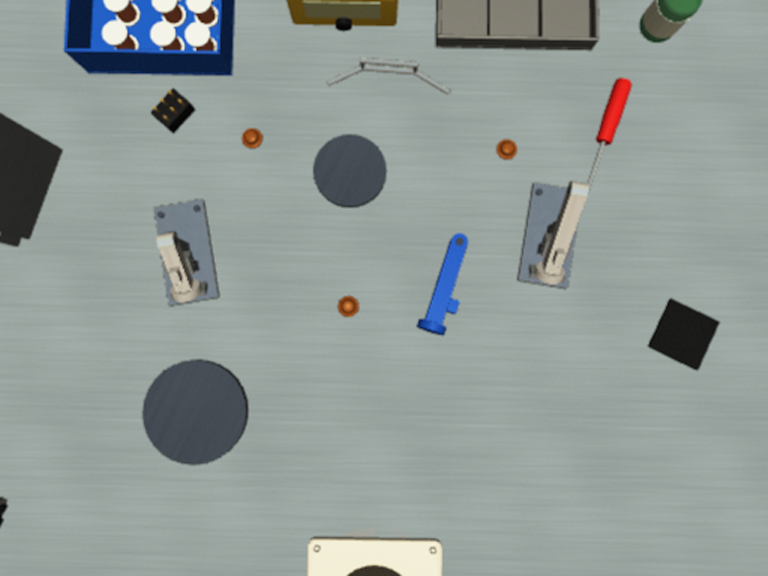

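View pics/side0.png

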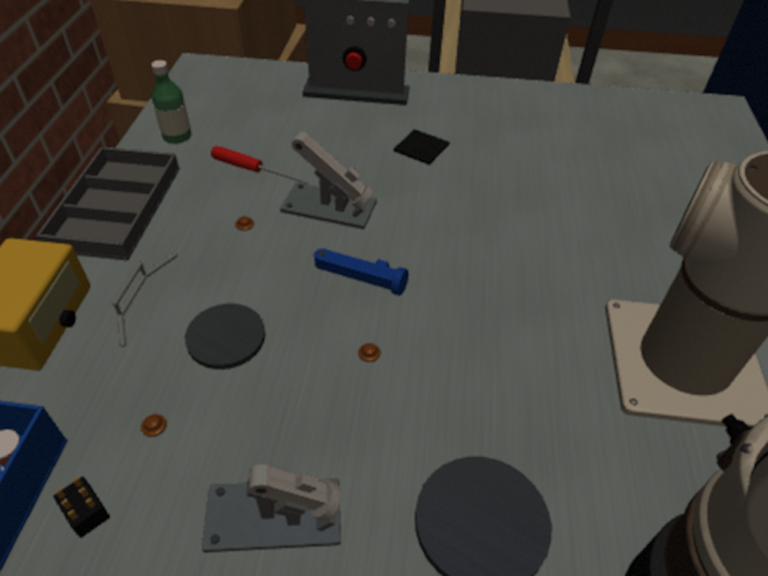

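The pictures show the tall bracket at right (top view about (565,235) in the enlarged picture), leaning away from the robot with a screwdriver near its top. The short one is at left (180,265). The smaller plate at (350,170) lies between the cradles, and the blue bracket is a decoy. I measure next.

```bash
python3 - <<'E'
from h import *
np.set_printoptions(precision=4,suppress=True)
for n in("top","side"):
    d=np.load(n+"0.npz");w=d["w"];px=d["px"].astype(int)
    m=(abs(w[...,0]-.635)<.09)&(abs(w[...,1]-.048)<.09)&(w[...,2]>.006)&(w[...,2]<.02)&(px.max(-1)<110)
    p=w[m]; (cx,cy),r=cv2.minEnclosingCircle(p[:,:2].astype(np.float32)); print(n,"plate",p.mean(0),(cx,cy),r,np.median(p[:,2]),"area r",len(p))
    m=(w[...,0]>.4)&(w[...,0]<.62)&(w[...,1]>-.34)&(w[...,1]<-.19)&(w[...,2]>.02)
    lum=px.sum(-1); print("lum",np.percentile(lum[m],[5,25,50,75,95]))
    b=m&(lum>(330 if n=="top" else 250))&((px.max(-1)-px.min(-1))<70)
    p=w[b];print("bracket",len(p),p.min(0),p.max(0))
    f=p[p[:,2]>.075]
    # upper web: yaw by PCA
    c=f.mean(0);u=np.linalg.svd(f-c)[2][0];u*=np.sign(u[0]);print("c",c,"axis",u,"yaw",np.degrees(np.arctan2(u[1],u[0])),"el",np.degrees(np.arcsin(u[2])))
    yaw=np.arctan2(u[1],u[0]);e=np.array([np.cos(yaw),np.sin(yaw),0]);l=np.array([-e[1],e[0],0]);a=e*np.cos(.698)+np.array([0,0,np.sin(.698)]);k=np.cross(a,l)
    for N,v in(("along",a),("lat",l),("up",k)): 
        q=(p-c)@v; print(N,np.percentile(q,[0,2,10,50,90,98,100]))
    for s in np.arange(-.13,.06,.015):
        q=p[abs((p-c)@a-s)<.0075]
        if len(q)>4: print(round(s,3),len(q),"lat",np.percentile((q-c)@l,[3,50,97]),"up",np.percentile((q-c)@k,[3,50,97]))
    g=(w[...,0]>.4)&(w[...,0]<.62)&(w[...,1]>-.34)&(w[...,1]<-.15)&(w[...,2]>.005)&(w[...,2]<.02)&(px.max(-1)<200)
    print("base plate rect",cv2.minAreaRect(w[g][:,:2].astype(np.float32)))
E
```

```text
top plate [0.6311 0.0469 0.0121] (0.63149094581604, 0.04671541601419449) 0.054684970527887344 0.01212932482179575 area r 1796
lum [165.   337.25 516.5  557.   582.  ]
bracket 885 [ 0.4648 -0.2725  0.0204] [ 0.5942 -0.2202  0.1395]
c [ 0.5439 -0.2541  0.1085] axis [ 0.8166 -0.1314  0.5621] yaw -9.1423949915322 el 34.20066508356927
along [-0.1073 -0.0976 -0.0885 -0.0261  0.0416  0.05    0.0521]
lat [-0.0255 -0.0182 -0.0104  0.0006  0.0102  0.0163  0.0225]
up [-0.0327 -0.0167 -0.009  -0.0006  0.006   0.0148  0.0166]
-0.1 55 lat [-0.0249  0.0025  0.0209] up [-0.0218  0.0038  0.0083]
-0.085 140 lat [-0.0191  0.0017  0.0185] up [-0.0206 -0.0006  0.0083]
-0.07 50 lat [-0.0186  0.0036  0.0125] up [-0.0177 -0.0007  0.0132]
-0.055 75 lat [-0.0174  0.0018  0.0151] up [-0.0164  0.0118  0.0159]
-0.04 97 lat [-0.0122 -0.0003  0.0099] up [-0.0081 -0.      0.015 ]
-0.025 73 lat [-0.0108  0.      0.0103] up [-0.0036 -0.0008  0.0016]
-0.01 73 lat [-0.0104  0.0004  0.0101] up [-0.003  -0.0005  0.0008]
0.005 75 lat [-0.0106 -0.0002  0.0102] up [-0.0039 -0.0008  0.0021]
0.02 79 lat [-0.0108 -0.0002  0.01
[... 972 characters left out ...]
068] up [-0.0039 -0.0011  0.    ]
-0.055 22 lat [-0.0032  0.0022  0.0082] up [-0.0031  0.0139  0.0161]
-0.04 31 lat [-0.0095 -0.0003  0.0077] up [-0.0021 -0.0001  0.0145]
-0.025 32 lat [-0.0089  0.0005  0.0081] up [-0.0024 -0.0008  0.0007]
-0.01 31 lat [-0.0096 -0.0003  0.0082] up [-0.0023 -0.0005  0.0014]
0.005 31 lat [-0.0079 -0.0002  0.0088] up [-0.0032 -0.0005  0.0007]
0.02 33 lat [-0.0088  0.0001  0.0078] up [-0.0024 -0.0008  0.0016]
0.035 33 lat [-0.0083 -0.0007  0.0102] up [-0.0028 -0.0007  0.0014]
0.05 26 lat [-0.0095  0.0006  0.009 ] up [-0.0118 -0.0041 -0.0005]
base plate rect ((0.5457831025123596, -0.2547658383846283), (0.08534535765647888, 0.15888488292694092), 80.05342864990234)
```

```bash
python3 - <<'E'
import cv2,numpy as np
t=cv2.imread("pics/top0.png")[165:305,500:640]; s=cv2.imread("pics/side0.png")[120:240,260:400]
cv2.imwrite("pics/crop0.png",np.hstack([cv2.resize(t,(400,400),interpolation=2),cv2.resize(s,(400,400),interpolation=2)]))
E
```

```text
(no output)
```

View pics/crop0.png

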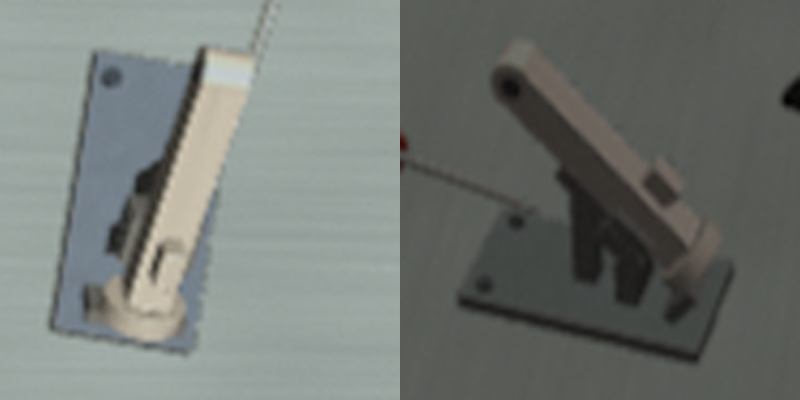

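The plate is at (0.632, 0.047), 110 mm across, which matches its given size. The tall bracket's yaw is −9.2°. The foot is about (0.478, −0.2435, 0.036) and the grip point at s=118 about (0.567, −0.258, 0.112). I move over it now.

Emit:
arm_command(slide=[[-4.4, -3.5, 0], [-8.8, -7, 0], [-13.2, -10.5, 0], [-17.6, -14, 0], [-22, -17.5, 0]], spin=[0, 0, 0, 0, 0])

```text
clock: 1.52
eef_pos: [0.3393, 0.1969, 0.2316]
tool_rot: [0.221, 0.975, 0.0, 0.0]
ft_force: [1.1, 0.3, 0.7]
grip_width: 0.0857
grasp_force: 0.0
```

Emit:
arm_command(slide=[[-4.4, -3.5, 0], [-8.8, -7, 0], [-13.2, -10.5, 0], [-17.6, -14, 0], [-22, -17.5, 0]], spin=[0, 0, 0, 0, 0])

```text
clock: 2.15
eef_pos: [0.4624, -0.0562, 0.2316]
tool_rot: [0.221, 0.975, 0.0, 0.0]
ft_force: [0.8, 1.1, 0.2]
grip_width: 0.0855
grasp_force: 0.0
```

Emit:
arm_command(slide=[[-4.4, -3.4, 0], [-8.8, -6.8, 0], [-13.2, -10.2, 0], [-18.2, -13.8, 0], [-18.2, -13.8, 0]], spin=[-4, -8, -12, -16.3, -16.3])

```text
clock: 2.78
eef_pos: [0.5672, -0.2612, 0.2283]
tool_rot: [0.083, 0.997, 0.0, -0.001]
ft_force: [-1.5, 0.0, 0.4]
grip_width: 0.0855
grasp_force: 0.0
```

```bash
cat >> h.py <<'E'
def rel(target,yawy=None):
    o=get_obs();r=R.from_quat(o["tool_rot"]);p=np.array(o["eef_pos"])
    M=r.as_matrix();print("t",round(o["clock"],2),"tcp",np.round(p,4),"z",np.round(M[:,2],3),"yaw_y",round(np.degrees(np.arctan2(M[1,1],M[0,1])),2),"q",np.round(o["joint_pos"],2),"grip",round(o["grip_width"],4),"F",np.round(o["ft_force"],1),round(float(np.max(o["grasp_force"])),1))
    print("slide cm",np.round(M.T@(np.array(target)-p)*100,2))
E
python3 -c "
from h import *
rel([.567,-.258,.0915])"
```

```text
t 2.77 tcp [ 0.5672 -0.2612  0.2283] z [-0.002  0.    -1.   ] yaw_y 80.5 q [-0.43  0.5   0.37  1.45 -0.   -0.27] grip 0.0855 F [-1.5  0.   0.4] 0.0
slide cm [ 0.04  0.31 13.68]
```

Emit:
arm_command(slide=[[0, 0.3, 4], [0, 0.3, 8], [0, 0.3, 11], [0, 0.3, 13], [0, 0.3, 13.7]], spin=[0, 0, 0, 0, 0], jaw=6)

```text
clock: 3.4
eef_pos: [0.5656, -0.253, 0.093]
tool_rot: [0.08, 0.997, 0.001, -0.001]
ft_force: [-0.2, -0.6, 0.6]
grip_width: 0.0597
grasp_force: 0.0
```

```bash
python3 -c "
from h import *
c=shot('top');save(c,'g1.png',(320,60,480,220),2.5)
s=shot('side');cv2.imwrite('pics/g2.png',np.hstack([cv2.imread('pics/g1.png'),cv2.resize(s['pixels'][60:220,140:300,::-1],(400,400))]))
rel([.567,-.258,.0915])"
```

```text
t 3.5 tcp [ 0.5664 -0.2536  0.0941] z [-0.001  0.001 -1.   ] yaw_y 80.78 q [-0.42  0.56  0.12  1.13  0.   -0.26] grip 0.0601 F [-1.4  0.2 -0.7] 0.0
slide cm [-0.13 -0.42  0.26]
```

View pics/g2.png

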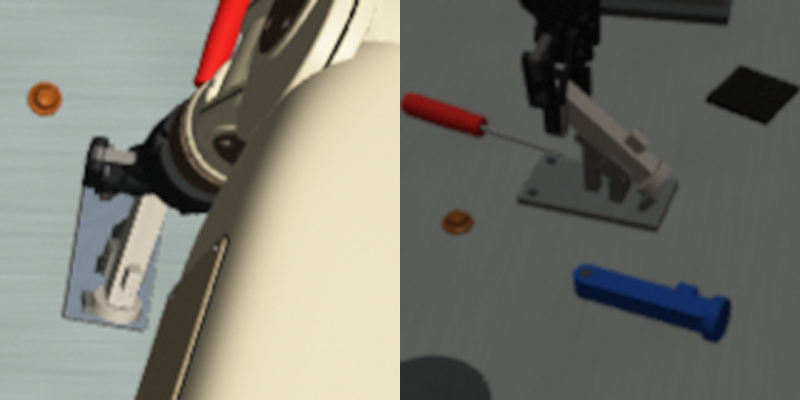

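The fingers straddle the web near its top, clear of the cradle and the screwdriver. I shift 4 mm to centre, then close.

Emit:
arm_command(slide=[[0, -0.4, 0.2], [0, -0.4, 0.2], [0, -0.4, 0.2], [0, -0.4, 0.2], [0, -0.4, 0.2]], spin=[0, 0, 0, 0, 0], jaw=3.5)

```text
clock: 4.12
eef_pos: [0.5663, -0.2583, 0.0924]
tool_rot: [0.081, 0.997, 0.0, 0.0]
ft_force: [0.1, -0.1, -0.2]
grip_width: 0.0345
grasp_force: 0.0
```

Emit:
arm_command(slide=[[0, 0, 0], [0, 0, 0], [0, 0, 0], [0, 0, 0], [0, 0, 0]], spin=[0, 0, 0, 0, 0], jaw=1.5)

```text
clock: 4.75
eef_pos: [0.5663, -0.2583, 0.0925]
tool_rot: [0.081, 0.997, 0.0, 0.0]
ft_force: [-0.1, 1.1, 1.2]
grip_width: 0.0215
grasp_force: 58.7
```

Gripped. I lift straight up, gently, and look at how it hangs.

Emit:
arm_command(slide=[[0, 0, -1], [0, 0, -3], [0, 0, -6], [0, 0, -9], [0, 0, -11]], spin=[0, 0, 0, 0, 0])

```text
clock: 5.38
eef_pos: [0.5665, -0.2586, 0.2039]
tool_rot: [0.081, 0.997, -0.0, 0.001]
ft_force: [0.0, 0.4, -3.6]
grip_width: 0.0215
grasp_force: 58.8
```

```bash
python3 -c "
from h import *
s=shot('side');save(s,'l1.png',(140,30,340,190),3);np.savez('side1.npz',w=cloud(s),px=s['pixels'])
rel([.567,-.258,.0915])"
```

```text
t 5.42 tcp [ 0.5675 -0.2591  0.2067] z [ 0.005 -0.003 -1.   ] yaw_y 80.75 q [-0.43  0.5   0.32  1.38 -0.   -0.27] grip 0.0213 F [ 1.3 -0.3 -0.6] 58.9
slide cm [ 0.13  0.12 11.52]
```

View pics/l1.png

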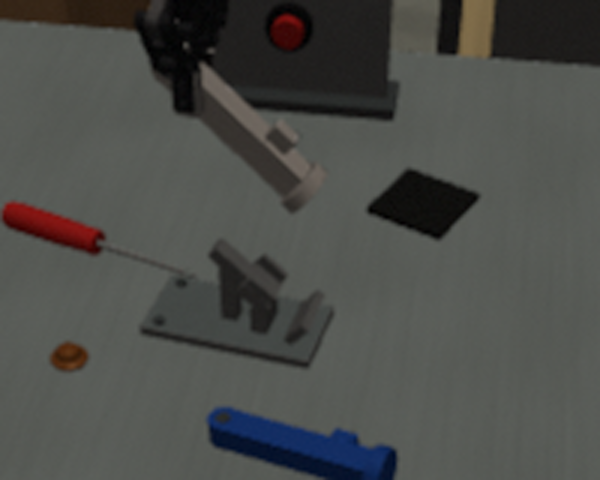

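It still leans about 40° in the grip, so it does not swing by itself. I put it back in the cradle and test safely whether a wider jaw setting lowers the grip force. A lighter grip would let it swing down like a pendulum.

Emit:
arm_command(slide=[[0, 0, 3], [0, 0, 6], [0, 0, 9], [0, 0, 10.5], [0, 0, 11]], spin=[0, 0, 0, 0, 0])

```text
clock: 6.05
eef_pos: [0.5664, -0.2582, 0.0923]
tool_rot: [0.081, 0.997, 0.0, 0.0]
ft_force: [-4.3, 3.4, 12.6]
grip_width: 0.0213
grasp_force: 61.1
```

Emit:
arm_command(slide=[[0, 0, 0], [0, 0, 0], [0, 0, 0], [0, 0, 0], [0, 0, 0]], spin=[0, 0, 0, 0, 0], jaw=2.0)

```text
clock: 6.68
eef_pos: [0.5662, -0.2584, 0.0925]
tool_rot: [0.081, 0.997, -0.0, 0.0]
ft_force: [0.7, -0.2, -0.6]
grip_width: 0.0213
grasp_force: 59.3
```

Emit:
arm_command(slide=[[0, 0, 0], [0, 0, 0], [0, 0, 0], [0, 0, 0], [0, 0, 0]], spin=[0, 0, 0, 0, 0], jaw=2.12)

```text
clock: 7.3
eef_pos: [0.5663, -0.2584, 0.0925]
tool_rot: [0.081, 0.997, -0.0, 0.0]
ft_force: [-1.1, -0.0, 0.2]
grip_width: 0.0211
grasp_force: 47.9
```

The force does fall as the jaw widens. I go on probing.

Emit:
arm_command(slide=[[0, 0, 0], [0, 0, 0], [0, 0, 0], [0, 0, 0], [0, 0, 0]], spin=[0, 0, 0, 0, 0], jaw=2.17)

```text
clock: 7.92
eef_pos: [0.5662, -0.2584, 0.0924]
tool_rot: [0.081, 0.997, -0.0, 0.0]
ft_force: [-0.4, 0.1, 0.3]
grip_width: 0.0218
grasp_force: 18.1
```

Emit:
arm_command(slide=[[0, 0, 0], [0, 0, 0], [0, 0, 0], [0, 0, 0], [0, 0, 0]], spin=[0, 0, 0, 0, 0], jaw=2.2)

```text
clock: 8.55
eef_pos: [0.5662, -0.2584, 0.0923]
tool_rot: [0.081, 0.997, -0.0, 0.0]
ft_force: [-0.6, -1.1, 0.7]
grip_width: 0.0223
grasp_force: 1.6
```

About 18 N at 2.17 and 1.6 N at 2.20. I grip firmly, lift 14 cm, then loosen to 2.17 in the air.

Emit:
arm_command(slide=[[0, 0, 0], [0, 0, 0], [0, 0, -0.5], [0, 0, -2], [0, 0, -5]], spin=[0, 0, 0, 0, 0], jaw=1.5)

```text
clock: 9.18
eef_pos: [0.5653, -0.2577, 0.1418]
tool_rot: [0.081, 0.997, 0.001, -0.002]
ft_force: [0.1, -1.2, -3.1]
grip_width: 0.021
grasp_force: 58.8
```

Emit:
arm_command(slide=[[0, 0, -4], [0, 0, -7], [0, 0, -9], [0, 0, -9], [0, 0, -9]], spin=[0, 0, 0, 0, 0])

```text
clock: 9.8
eef_pos: [0.5659, -0.2581, 0.2316]
tool_rot: [0.081, 0.997, 0.0, -0.001]
ft_force: [0.3, -0.3, -2.9]
grip_width: 0.0214
grasp_force: 58.9
```

Emit:
arm_command(slide=[[0, 0, 0], [0, 0, 0], [0, 0, 0], [0, 0, 0], [0, 0, 0]], spin=[0, 0, 0, 0, 0], jaw=2.17)

```text
clock: 10.42
eef_pos: [0.5662, -0.2584, 0.2323]
tool_rot: [0.081, 0.997, -0.0, -0.0]
ft_force: [-0.3, -0.4, -2.2]
grip_width: 0.0217
grasp_force: 17.7
```

```bash
cat >> h.py <<'E'
def lean(show=True):
    """bracket elevation from side-camera cloud near the tool"""
    s=shot('side');w=cloud(s);px=s['pixels'].astype(int)
    o=get_obs();p=np.array(o["eef_pos"])
    m=(np.linalg.norm(w[...,:2]-p[:2],axis=-1)<.15)&(w[...,2]<p[2]-.008)&(w[...,2]>p[2]-.14)&(px.sum(-1)>230)&(abs(w[...,1]-p[1])<.05)&(px.max(-1)-px.min(-1)<40)
    q=w[m]; c=q.mean(0);u=np.linalg.svd(q-c)[2][0];u*=np.sign(u[2])
    print("n",len(q),"c",np.round(c,3),"axis",np.round(u,3),"el",round(np.degrees(np.arcsin(u[2])),1),"zmin",np.round(np.percentile(q[:,2],2),3))
    return s
E
python3 -c "
from h import *
s=lean();rel([.6,0,.2])
save(s,'sw1.png',(140,10,340,170),2)"
```

```text
n 180 c [ 0.491 -0.241  0.201] axis [ 0.761 -0.238  0.603] el 37.1 zmin 0.171
t 10.47 tcp [ 0.5662 -0.2584  0.2323] z [ 0.  0. -1.] yaw_y 80.75 q [-0.43  0.49  0.37  1.45  0.   -0.27] grip 0.0225 F [-0.7 -0.8 -3.1] 17.7
slide cm [ 0.82 26.04  3.23]
```

View pics/sw1.png

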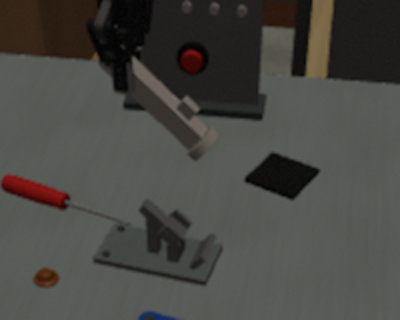

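Still at about 40° with 18 N. I reduce further to 2.18 (about 12 N).

Emit:
arm_command(slide=[[0, 0, 0], [0, 0, 0], [0, 0, 0], [0, 0, 0], [0, 0, 0]], spin=[0, 0, 0, 0, 0], jaw=2.18)

```text
clock: 11.1
eef_pos: [0.5662, -0.2583, 0.2323]
tool_rot: [0.081, 0.997, -0.0, -0.0]
ft_force: [0.6, 0.5, -2.5]
grip_width: 0.0219
grasp_force: 11.7
```

```bash
python3 -c "
from h import *
s=lean()"
```

```text
n 175 c [ 0.49  -0.241  0.201] axis [ 0.781 -0.234  0.58 ] el 35.4 zmin 0.182
```

Emit:
arm_command(slide=[[0, 0, 0], [0, 0, 0], [0, 0, 0], [0, 0, 0], [0, 0, 0]], spin=[0, 0, 0, 0, 0], jaw=2.185)

```text
clock: 11.78
eef_pos: [0.5662, -0.2584, 0.2323]
tool_rot: [0.081, 0.997, -0.0, -0.0]
ft_force: [-0.5, -0.3, -1.4]
grip_width: 0.0219
grasp_force: 8.8
```

```bash
python3 -c "
from h import *
s=lean()"
```

```text
n 199 c [ 0.5   -0.243  0.198] axis [ 0.688 -0.226  0.69 ] el 43.6 zmin 0.168
```

It has begun to turn (about 43°). A little less force.

Emit:
arm_command(slide=[[0, 0, 0], [0, 0, 0], [0, 0, 0], [0, 0, 0], [0, 0, 0]], spin=[0, 0, 0, 0, 0], jaw=2.187)

```text
clock: 12.45
eef_pos: [0.5662, -0.2583, 0.2323]
tool_rot: [0.081, 0.997, -0.0, -0.0]
ft_force: [-0.6, 0.7, -3.3]
grip_width: 0.0216
grasp_force: 7.6
```

```bash
python3 -c "
from h import *
s=lean()"
```

```text
n 189 c [ 0.521 -0.247  0.181] axis [ 0.382 -0.187  0.905] el 64.9 zmin 0.146
```

Emit:
arm_command(slide=[[0, 0, 0], [0, 0, 0], [0, 0, 0], [0, 0, 0], [0, 0, 0]], spin=[0, 0, 0, 0, 0], jaw=2.188)

```text
clock: 13.12
eef_pos: [0.5662, -0.2584, 0.2323]
tool_rot: [0.081, 0.997, -0.0, 0.0]
ft_force: [0.1, -0.6, -3.0]
grip_width: 0.022
grasp_force: 7.0
```

```bash
python3 -c "
from h import *
s=lean()"
```

```text
n 189 c [ 0.521 -0.247  0.181] axis [ 0.398 -0.18   0.899] el 64.1 zmin 0.145
```

It stands at about 65° and rests there. I grip firmly again. The rest of the turn I do on the plate: the foot's lower edge touches first, then the grip is drawn back over it. I carry it over the plate.

Emit:
arm_command(slide=[[0, 0, 0], [0, 0, 0], [-0.4, 1.5, 0], [-1, 5, 0], [-2, 9.5, 0]], spin=[0, 0, 0, 0, 0], jaw=1.5)

```text
clock: 13.8
eef_pos: [0.6016, -0.1668, 0.2324]
tool_rot: [0.081, 0.997, 0.0, 0.0]
ft_force: [0.6, 0.4, -2.8]
grip_width: 0.0213
grasp_force: 59.1
```

Emit:
arm_command(slide=[[-1, 5, 0], [-2, 10, 0], [-3, 15, 0], [-4, 19.5, 0], [-4.6, 21.6, 0]], spin=[0, 0, 0, 0, 0])

```text
clock: 14.42
eef_pos: [0.6818, 0.0425, 0.2319]
tool_rot: [0.079, 0.997, 0.0, -0.0]
ft_force: [-0.9, -1.1, -2.7]
grip_width: 0.0211
grasp_force: 59.2
```

Emit:
arm_command(slide=[[0, 0, 2], [0, 0, 5], [0, 0, 7.5], [0, 0, 9], [0, 0, 9.5]], spin=[0, 0, 0, 0, 0])

```text
clock: 15.05
eef_pos: [0.6808, 0.0386, 0.1362]
tool_rot: [0.08, 0.997, -0.0, -0.001]
ft_force: [-0.5, 0.5, -1.5]
grip_width: 0.0211
grasp_force: 59.2
```

```bash
python3 -c "
from h import *
s=lean();rel([.681,.039,.1075]);save(s,'p1.png',(50,60,290,260),2.5)"
```

```text
n 3573 c [0.692 0.042 0.01 ] axis [-0.998 -0.001  0.059] el 3.4 zmin -0.003
t 15.1 tcp [0.681  0.0385 0.1364] z [-0.001  0.    -1.   ] yaw_y 80.78 q [0.06 0.66 0.41 1.32 0.   0.22] grip 0.0212 F [-0.7 -0.4 -2.5] 59.2
slide cm [0.01 0.05 2.89]
```

View pics/p1.png

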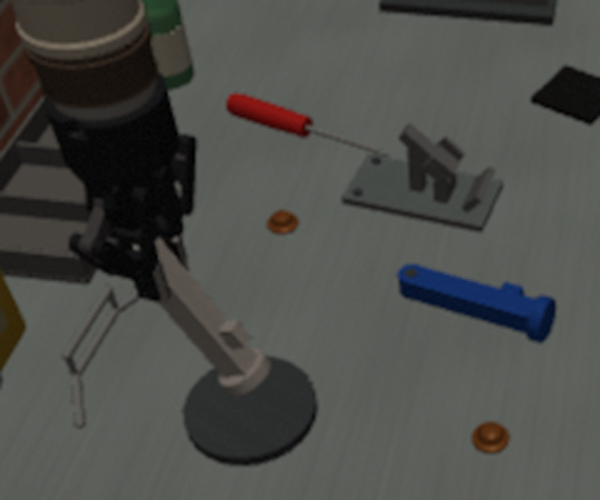

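The bracket hangs over the plate with its foot near the plate's far half; its lean still has to be measured. I filter out the cart points.

```bash
cat >> h.py <<'E'
def lean2(zlo=.022,thr=235):
    s=shot('side');w=cloud(s);px=s['pixels'].astype(int);p=np.array(get_obs()["eef_pos"])
    m=(w[...,2]>zlo)&(w[...,2]<p[2]+.01)&(np.linalg.norm(w[...,:2]-p[:2],axis=-1)<.13)&(abs(w[...,1]-p[1])<.06)&(px[...,0]-px[...,2]>8)&(px.sum(-1)>thr)
    n,lab,st,_=cv2.connectedComponentsWithStats(m.astype(np.uint8));m=lab==1+np.argmax(st[1:,4])
    q=w[m];e=np.array([.987,-.159,0]);a=(q-p)@e;z=q[:,2]
    for lo in np.arange(zlo,p[2]+.01,.01):
        k=(z>=lo)&(z<lo+.01)
        if k.sum()>3: print(round(lo,3),k.sum(),"e mm",np.round(np.percentile(a[k],[3,50,97])*1000,1))
    return s
E
python3 -c "
from h import *
lean2()"
```

```text
0.052 32 e mm [-68.7 -49.3 -37.6]
0.062 93 e mm [-68.3 -60.4 -54. ]
0.072 30 e mm [-55.7 -52.4 -49.3]
0.082 9 e mm [-49.9 -47.3 -44.1]
0.092 26 e mm [-59.7 -56.9 -37.9]
0.102 74 e mm [-54.8 -38.2 -33.3]
0.112 46 e mm [-34.  -30.7 -27.3]
0.122 48 e mm [-27.7 -24.7 -21.3]
0.132 46 e mm [-22.6 -19.5 -16.4]
0.142 25 e mm [-17.7 -15.6 -12.8]
```

The lean is 62.5° above level, so contact should come at TCP z of about 0.106. I go down slowly to light contact, shifting 6 mm outward.

Emit:
arm_command(slide=[[-0.3, 0, 1], [-0.6, 0, 2], [-0.6, 0, 2.6], [-0.6, 0, 2.9], [-0.6, 0, 3.1]], spin=[0, 0, 0, 0, 0])

```text
clock: 15.78
eef_pos: [0.6877, 0.0368, 0.1084]
tool_rot: [0.081, 0.997, -0.0, 0.001]
ft_force: [-1.7, -1.3, 9.3]
grip_width: 0.021
grasp_force: 60.8
```

Touching, with about 12 N up. I loosen to about 18 N and draw the grip back along the arc over the foot's edge.

Emit:
arm_command(slide=[[0, 0, -0.2], [0.5, 0, -0.3], [1, 0, -0.4], [1.5, 0, -0.5], [2.2, 0, -0.6]], spin=[0, 0, 0, 0, 0], jaw=2.17)

```text
clock: 16.4
eef_pos: [0.665, 0.0407, 0.1121]
tool_rot: [0.081, 0.997, -0.0, -0.0]
ft_force: [-0.1, 0.2, -2.6]
grip_width: 0.0216
grasp_force: 18.1
```

```bash
python3 -c "
from h import *
lean2(.016);rel([.632,.047,.1095])"
```

```text
0.026 19 e mm [-57.  -42.1 -33.1]
0.036 102 e mm [-67.9 -59.5 -49.5]
0.046 31 e mm [-54.4 -51.4 -48.5]
0.056 12 e mm [-49.  -46.6 -43.3]
0.066 16 e mm [-58.1 -55.1 -38.4]
0.076 75 e mm [-54.9 -39.  -32.5]
0.086 45 e mm [-44.5 -29.9 -26.1]
0.096 41 e mm [-27.6 -24.3 -21. ]
0.106 46 e mm [-22.1 -18.9 -15. ]
0.116 24 e mm [-16.8 -14.5 -12.9]
t 16.45 tcp [0.6641 0.0409 0.1124] z [-0.001  0.    -1.   ] yaw_y 80.77 q [0.06 0.64 0.3  1.24 0.   0.22] grip 0.0218 F [-1.8  0.5 -1.5] 18.1
slide cm [3.26 0.09 0.29]
```

The foot lifted off and slid without turning. I go back out, loosen to 7 N, touch lightly again, and pull at near-constant height so the foot stays pressed.

Emit:
arm_command(slide=[[-1.4, 0, -0.3], [-2.7, 0, -0.3], [-2.7, 0, 0.1], [-2.7, 0, 0.4], [-2.7, 0, 0.6]], spin=[0, 0, 0, 0, 0], jaw=2.187)

```text
clock: 17.08
eef_pos: [0.6946, 0.036, 0.1101]
tool_rot: [0.081, 0.997, 0.0, 0.004]
ft_force: [1.9, -2.4, 10.5]
grip_width: 0.0217
grasp_force: 9.0
```

Emit:
arm_command(slide=[[0.3, 0, 0], [0.7, 0, -0.05], [1.1, 0, -0.15], [1.5, 0, -0.2], [2, 0, -0.25]], spin=[0, 0, 0, 0, 0])

```text
clock: 17.7
eef_pos: [0.6737, 0.0394, 0.1114]
tool_rot: [0.081, 0.997, 0.0, 0.003]
ft_force: [1.7, -1.3, 6.0]
grip_width: 0.0217
grasp_force: 8.5
```

```bash
python3 -c "
from h import *
lean2(.016);rel([.632,.047,.1095])"
```

```text
0.016 12 e mm [-16.5 -12.3  -4.1]
0.026 77 e mm [-42.1 -33.8 -14.1]
t 17.75 tcp [0.6729 0.0395 0.1114] z [ 0.004 -0.    -1.   ] yaw_y 80.76 q [ 0.06  0.65  0.33  1.24 -0.    0.22] grip 0.0218 F [ 0.6 -0.8  7.1] 8.7
slide cm [4.15 0.08 0.17]
```

```bash
python3 -c "
from h import *
s=lean2(.016,150);save(s,'p2.png',(50,60,290,260),2.5)"
```

```text
0.016 22 e mm [-45.  -32.4  -8.2]
0.026 131 e mm [-44.1 -34.7 -13.6]
0.036 35 e mm [-33.8 -31.5 -15.7]
0.046 21 e mm [-31.6 -29.4 -17.1]
0.056 44 e mm [-42.6 -28.3 -16.3]
0.066 68 e mm [-40.5 -26.1  -8. ]
0.076 50 e mm [-38.  -20.8  -9.7]
0.086 42 e mm [-20.7 -18.1 -10.5]
0.096 35 e mm [-17.  -15.5 -13.4]
0.106 36 e mm [-15.6 -13.  -10.4]
0.116 17 e mm [-12.4 -10.9  -9.3]
```

View pics/p2.png

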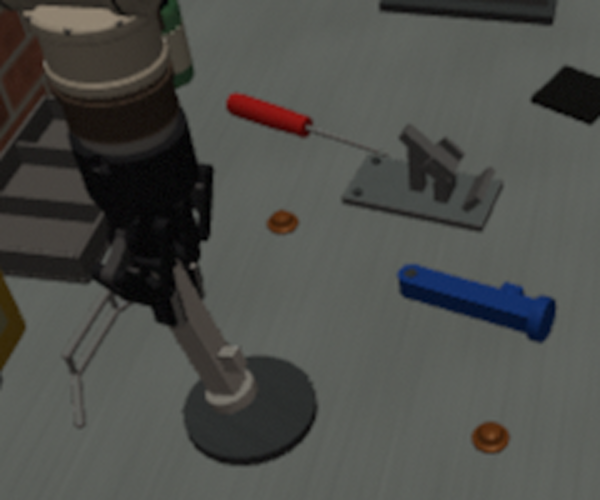

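The bracket's front face now slopes at 76°, with its foot edge holding on the plate near (240,395). The foot will come upright about 13 mm beyond the centre, to be corrected afterwards. I go on pulling.

Emit:
arm_command(slide=[[0.6, 0, -0.05], [1.2, 0, -0.05], [1.8, 0, 0], [2.4, 0, 0.05], [2.9, 0, 0.1]], spin=[0, 0, 0, 0, 0])

```text
clock: 18.42
eef_pos: [0.643, 0.0443, 0.1077]
tool_rot: [0.08, 0.997, 0.0, -0.0]
ft_force: [-0.8, 0.1, 3.0]
grip_width: 0.0219
grasp_force: 8.4
```

```bash
python3 -c "
from h import *
lean2(.016,150);rel([.632,.047,.1095])"
```

```text
0.086 19 e mm [-6.   5.5 12.5]
t 18.48 tcp [0.6423 0.0444 0.1075] z [-0.002  0.    -1.   ] yaw_y 80.78 q [0.07 0.6  0.22 1.2  0.   0.23] grip 0.0218 F [-1.2  0.1  3.4] 8.6
slide cm [ 1.06  0.09 -0.19]
```

```bash
python3 -c "
from h import *
s=shot('side');w=cloud(s);px=s['pixels'].astype(int);p=np.array(get_obs()['eef_pos']);e=np.array([.987,-.159,0]);l=np.array([.159,.987,0])
m=(w[...,2]>.016)&(w[...,2]<.14)&(np.linalg.norm(w[...,:2]-[.632,.047],axis=-1)<.05)&(px[...,0]-px[...,2]>4)
q=w[m]-[.632,.047,0]
for lo in np.arange(.016,.14,.01):
    k=(q[:,2]>=lo)&(q[:,2]<lo+.01)
    if k.sum()>3: print(round(lo,3),k.sum(),'e',np.round(np.percentile(q[k]@e,[3,50,97])*1e3,1),'l',np.round(np.percentile(q[k]@l,[3,50,97])*1e3,1))
save(s,'p3.png',(50,60,290,260),2.5)"
```

```text
0.016 131 e [-4.9  5.9 31.2] l [-8.9 12.2 20.7]
0.026 49 e [-0.8  7.1 26. ] l [-4.  10.6 12. ]
0.036 44 e [ 2.3 10.4 25.4] l [ 1.9 10.6 12.3]
0.046 66 e [-11.8   4.7  23.7] l [-0.4 10.  12.1]
0.056 68 e [-12.    3.3  23.9] l [-5.3  7.1 11.8]
0.066 83 e [-11.5   3.3  23.1] l [-7.6  5.4 12.3]
0.076 60 e [ 2.7  6.2 24.7] l [-7.5 10.1 11.9]
0.086 57 e [ 3.   7.2 24.5] l [-9.1 10.4 12. ]
0.096 35 e [ 2.9  4.2 22.1] l [-7.9  5.3 11.8]
0.106 31 e [0.1 3.7 8.8] l [-11.2   0.8  22.3]
0.116 32 e [-0.5  3.6  5.7] l [-11.4   0.1  18.1]
0.126 28 e [0.1 3.9 4.7] l [-10.9  -0.6  16.1]
0.136 12 e [0.9 3.6 5. ] l [-11.   -1.5  15.8]
```

View pics/p3.png

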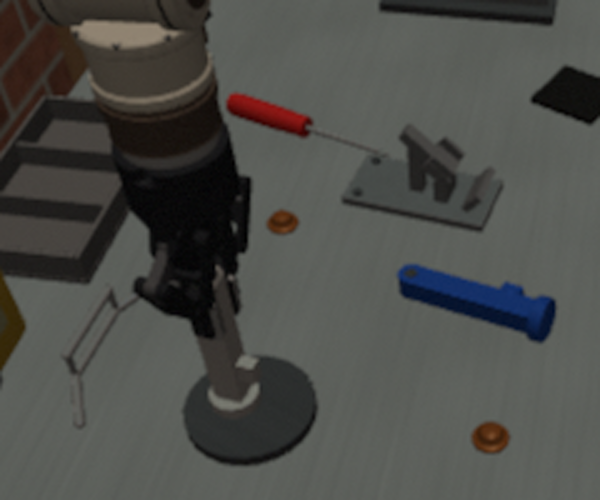

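It is upright: the web face is vertical to within about 1°. The foot is flat, with its centre 14 mm beyond the plate's centre. I grip firmly, lift 4 mm, bring it back 13.5 mm and set it down.

Emit:
arm_command(slide=[[0, 0, 0], [0, 0, 0], [0, 0, 0], [0, 0, -0.2], [0, 0, -0.5]], spin=[0, 0, 0, 0, 0], jaw=1.5)

```text
clock: 19.15
eef_pos: [0.6428, 0.044, 0.1111]
tool_rot: [0.081, 0.997, -0.0, -0.002]
ft_force: [1.0, 1.1, -3.8]
grip_width: 0.0215
grasp_force: 58.7
```

Emit:
arm_command(slide=[[0.5, 0, 0], [1, -0.1, 0], [1.35, -0.1, 0], [1.35, -0.1, 0.2], [1.35, -0.1, 0.35]], spin=[0, 0, 0, 0, 0])

```text
clock: 19.77
eef_pos: [0.6304, 0.0453, 0.1092]
tool_rot: [0.081, 0.997, -0.0, 0.0]
ft_force: [0.1, -0.0, -2.8]
grip_width: 0.0215
grasp_force: 58.7
```

Emit:
arm_command(slide=[[0, 0, 0.05], [0, 0, 0.1], [0, 0, 0.15], [0, 0, 0.2], [0, 0, 0.2]], spin=[0, 0, 0, 0, 0])

```text
clock: 20.4
eef_pos: [0.6304, 0.0453, 0.1077]
tool_rot: [0.081, 0.997, 0.0, 0.0]
ft_force: [-0.4, 0.2, -0.3]
grip_width: 0.0214
grasp_force: 58.8
```

```bash
cat > m.py <<'E'
from h import *
s=shot('side');w=cloud(s);px=s['pixels'].astype(int);e=np.array([.987,-.159,0]);l=np.array([.159,.987,0])
m=(w[...,2]>.016)&(w[...,2]<.17)&(np.linalg.norm(w[...,:2]-[.632,.047],axis=-1)<.05)&(px[...,0]-px[...,2]>4)
q=w[m]-[.632,.047,0]
for lo in np.arange(.016,.17,.015):
    k=(q[:,2]>=lo)&(q[:,2]<lo+.015)
    if k.sum()>3: print(round(lo,3),k.sum(),'e',np.round(np.percentile(q[k]@e,[3,50,97])*1e3,1),'l',np.round(np.percentile(q[k]@l,[3,50,97])*1e3,1))
rel([.632,.047,.1095])
E
python3 m.py
```

```text
0.016 161 e [-16.7  -6.3  17.1] l [-9.7  9.9 19.5]
0.031 58 e [-9.7 -1.9 13.5] l [-0.2  9.7 11.3]
0.046 98 e [-24.   -7.8  12.7] l [-2.8  8.7 11.1]
0.061 124 e [-23.6  -8.6  11.8] l [-8.9  4.9 10.8]
0.076 85 e [-9.  -3.7 13.8] l [-10.2   9.2  10.9]
0.091 63 e [-9.1 -7.9 12.2] l [-10.4   7.8  11.4]
0.106 48 e [-11.9  -8.1  -1.6] l [-12.1   0.5  21.3]
0.121 38 e [-12.3  -8.3  -7.1] l [-10.6  -3.5  16.5]
0.136 45 e [-12.3  -8.2  -6.8] l [-17.9  -6.6  16.4]
0.151 21 e [-10.1  -6.9  -2.3] l [-14.9 -10.4   1.5]
t 20.45 tcp [0.6304 0.0453 0.1077] z [ 0. -0. -1.] yaw_y 80.76 q [ 0.07  0.57  0.18  1.18 -0.    0.23] grip 0.0216 F [-1.  -0.3  0.9] 58.8
slide cm [-0.13  0.19 -0.18]
```

The foot centre is now about 2 mm from the plate's centre, and the plate has taken the weight. I press 0.5 mm, ease the grip and open.

Emit:
arm_command(slide=[[0, 0, 0.05], [0, 0, 0.05], [0, 0, 0.05], [0, 0, 0.05], [0, 0, 0.05]], spin=[0, 0, 0, 0, 0], jaw=2.185)

```text
clock: 21.08
eef_pos: [0.6306, 0.0453, 0.1075]
tool_rot: [0.081, 0.997, 0.0, 0.0]
ft_force: [-2.3, 0.2, 5.1]
grip_width: 0.0217
grasp_force: 10.2
```

Emit:
arm_command(slide=[[0, 0, 0], [0, 0, 0], [0, 0, 0], [0, 0, 0], [0, 0, 0]], spin=[0, 0, 0, 0, 0], jaw=2.4)

```text
clock: 21.7
eef_pos: [0.6303, 0.0453, 0.1067]
tool_rot: [0.081, 0.997, -0.0, -0.0]
ft_force: [-0.0, -0.3, 0.4]
grip_width: 0.0237
grasp_force: 0.0
```

Emit:
arm_command(slide=[[0, 0, 0], [0, 0, 0], [0, 0, 0], [0, 0, 0], [0, 0, 0]], spin=[0, 0, 0, 0, 0], jaw=5)

```text
clock: 22.32
eef_pos: [0.6303, 0.0453, 0.1068]
tool_rot: [0.081, 0.997, -0.0, -0.0]
ft_force: [-0.9, -0.4, -0.3]
grip_width: 0.0501
grasp_force: 0.0
```

Emit:
arm_command(slide=[[0, 0, -0.5], [0, 0, -2], [0, 0, -5], [0, 0, -9], [0, 0, -12]], spin=[0, 0, 0, 0, 0])

```text
clock: 22.95
eef_pos: [0.631, 0.0454, 0.2302]
tool_rot: [0.081, 0.997, 0.0, 0.002]
ft_force: [0.7, -0.7, 0.3]
grip_width: 0.05
grasp_force: 0.0
```

Emit:
arm_command(slide=[[0, 0, 0], [0, 0, 0], [0, 0, 0], [0, 0, 0], [0, 0, 0]], spin=[0, 0, 0, 0, 0])

```text
clock: 23.58
eef_pos: [0.63, 0.0452, 0.2261]
tool_rot: [0.081, 0.997, -0.0, -0.001]
ft_force: [-0.3, -0.2, 0.5]
grip_width: 0.0501
grasp_force: 0.0
```

Emit:
arm_command(slide=[[0, 0, 0], [0, 0, 0], [0, 0, 0], [0, 0, 0], [0, 0, 0]], spin=[0, 0, 0, 0, 0])

```text
clock: 24.2
eef_pos: [0.6303, 0.0453, 0.2269]
tool_rot: [0.081, 0.997, 0.0, 0.0]
ft_force: [-0.8, 0.6, 0.2]
grip_width: 0.0501
grasp_force: 0.0
```

```bash
python3 m.py; python3 -c "
from h import *
s=shot('side');save(s,'end.png',None,1.5)"
```

```text
0.016 157 e [-16.5  -5.5  17.4] l [-8.3 10.3 19.5]
0.031 64 e [-9.7 -1.4 14. ] l [-2.   9.7 11.2]
0.046 93 e [-24.4  -8.2  12.1] l [-3.5  8.7 11.2]
0.061 123 e [-23.8  -8.9  11.9] l [-8.2  5.2 11. ]
0.076 83 e [-9.8 -5.1 13.3] l [-8.8  9.2 11.3]
0.091 85 e [-9.8 -5.3 12.9] l [-8.9  9.1 11. ]
0.106 93 e [-9.7 -4.4 12.6] l [-9.7  9.6 11.2]
0.121 100 e [-9.4 -5.6 12.2] l [-9.1  9.5 11.2]
0.136 87 e [-9.9 -6.8 13.4] l [-8.3  9.2 11.1]
0.151 144 e [-9.  -1.  11.7] l [-10.7   1.2  10.9]
t 24.25 tcp [0.6303 0.0453 0.2268] z [ 0. -0. -1.] yaw_y 80.76 q [ 0.07  0.51  0.39  1.45 -0.    0.23] grip 0.0503 F [ 0.   0.4 -0.2] 0.0
slide cm [-0.14  0.2  11.73]
```

View pics/end.png

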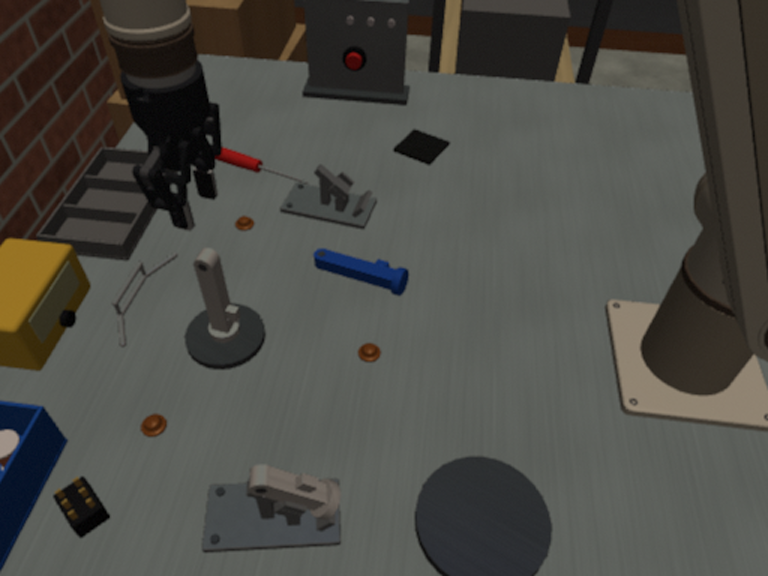

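The tall bracket stands upright and free on the small plate (about (222,320)), and the short one is still in its cradle (290,495). I watch it for one more moment, then hand in.

Emit:
arm_command(slide=[[0, 0, 0], [0, 0, 0], [0, 0, 0], [0, 0, 0], [0, 0, 0]], spin=[0, 0, 0, 0, 0])

```text
clock: 24.92
eef_pos: [0.6303, 0.0453, 0.2268]
tool_rot: [0.081, 0.997, 0.0, -0.0]
ft_force: [-0.0, 0.3, 1.0]
grip_width: 0.0502
grasp_force: 0.0
```

```bash
python3 m.py | tail -4; python3 -c "
from h import *
print(job_done())"
```

```text
0.136 86 e [-9.7 -5.5 13.3] l [-9.5  9.4 11. ]
0.151 148 e [-8.7 -1.3 12.2] l [-11.1   2.   11. ]
t 24.98 tcp [0.6303 0.0453 0.2268] z [-0. -0. -1.] yaw_y 80.76 q [ 0.07  0.51  0.39  1.45 -0.    0.23] grip 0.0499 F [ 0.3 -0.1 -0.6] 0.0
slide cm [-0.14  0.19 11.73]
the job is handed in; nothing more can be done
None
```

The tall bracket stands upright and free about 2 mm from the plate's centre, still steady when checked more than two seconds after release; the short bracket was never touched, and I handed the job in at about 25 s (no verdict was returned).

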